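# Roll the trim home on a chair rail

## Robot

A 6-joint arm with a two-finger parallel gripper is mounted at the origin on the work surface. World frame = base frame: x ahead of the robot, y to its left, z up, the work surface at z = 0. Lengths are in m, angles in degrees, forces in N, time in s.
With the tool pointing down it reaches from about 0.25 to 0.725 m from the base axis. Payload 9.7 kg.
Tool frame: the origin (TCP) lies on the centre line of the jaws, within the pads' length; the fingertips stand 19 mm ahead of it and the grasp point (between the pads) is the TCP; z points along the fingers, y is the direction in which the jaws open and shut (so a half turn about z gives the same grasp; the last joint's range is limited). The gripper opens to 85 mm and grips with 20 to 120 N. Pads are 22 mm wide; open, the fingers measure 114 mm over their backs; the gripper's body (76 mm by 85 mm) begins 54 mm behind the grasp point. The pads swing forward as they close: fully open they stand 13 mm farther back than shut.
Start: joints at [-68.067, 4.979, 10.078, 95.1, 0, 90], TCP at [0.205, -0.51, 0.25] pointing down, gripper open.
Joint ranges: [-179.16, 179.16], [-48.56, 103.87], [-65.8, 70.77], [-126.05, 130.52], [-82.76, 87.17], [-180, 180]. Speed limits (degrees/s): [127.2, 127.2, 147.25, 180, 180, 180].

## Interface

Orientations are given as [roll, pitch, yaw] about the fixed x, y, z axes, in that order (R = Rz(yaw) Ry(pitch) Rx(roll)).
In Python, from workcell import bot gives the robot as it stands.
- The arm moves only by the tool servo_tool, never from a script. Its argument "motion" is a list that holds one entry, the list of rows, each a list of 6 numbers: the shift along the tool's x, y, z in mm, then the turn, a rotation vector about the tool's x, y, z in rad. A call has 1 to 5 rows; each row shifts and turns the commanded pose from where the row before left it, along the tool's axes as they then stand; what a row does not reach is not made up. A row lasts 1/10 s, in which the tool goes at most 50 mm and 8.59 degrees, less where a joint would pass 70% of its speed; a pose out of reach is approached as far as the arm can. A call is refused whole if a number of a shift passes 50 or a number of a turn 0.15, either way. A call with a gripper value outside its range is refused whole. "gripper" is the finger opening in mm, from 0 to 85.4, set as the call begins (left out, the last holds). The fingers move at their own pace and stop on an object; "newtons" is the grip in N (left out, the last holds). Time passes only in rows, so rows that do not move let the fingers close. It gives the time, the measured TCP pose, the force and the opening at its end, in the units of the state.
- bot.get_obs(): the state, without advancing time (a new reading comes with each control period).
- bot.camera(name): name is "scene" or "side" or "wrist"; returns a dict with "color" (400x640x3 uint8, red, green, blue), "fx", "fy", "cx", "cy" (pixels), "R" (3x3) and "t" (3): a world point X has camera coordinates R X + t. Camera axes: x right, y down, z forward; pixel columns grow to the right and rows downward; lengths in m; the calibration is good to about 2 mm. The wrist camera is an equidistant fisheye: a pixel r from the principal point sees the ray r / f radians off the axis. A picture is of the moment at which its call begins. There is no depth.
- bot.job_done(): hands the job in, once; it reports no verdict.
Trained networks look in a picture, given as the dict that the camera call returned (one of the last four; its "shot" number tells which), for a name from the list of things; names that differ only in an ending like _2 or _b are one class to them, and where a whole thing is asked for, a point or a joint stands for the part that bears it (a point fixed in the world has none). Each returns a list of dicts, best first, with "confidence" (0 to 1); they miss things now and then, are a little off and sometimes report something else, mostly with a low value. They report only what shows in the picture. A call takes as long as a camera call. They do not tell look-alikes from the thing itself.
- bot.look_for(picture, label): "rect" ([left, top, width, height] in pixels, round what is visible of it).
The state is a dict: "time": time; "q": joint angles; "qd": joint speeds; "joint_efforts": joint torques, N m; "ee_pos": TCP position; "tcp_rot": TCP orientation; "wrist_force": force on the tool from outside, world axes, zero at the start; "torque": the same for the moment, N m; "opening": finger opening in m.
Only numpy, scipy, OpenCV 4.12 (cv2) and the standard library are available. Lean on these libraries where they do the work, as an engineer would, in place of code of your own. Each camera call takes 0.05 s, during which the arm holds its last target.

## Task

On the repair bench a chair seat rail is clamped down, and the three sections of its wooden trim strip still stand proud of the groove. Take the two-wheeled hand roller by its handle and roll it along the strip with firm pressure, wheels on the trim, until all three sections are fully home; press with the roller only, not with the gripper. Then stand the roller back on its wheels on the bench, leaving the sanding block and the glue bottle undisturbed.

Things in the scene. Friction and masses are not known exactly. Their poses are not given: they have to be found in the camera images.
- roller: Hand roller on two black wheels in line (40 mm diameter, 34 wide, axles at y = +32 and -32 mm). Origin: centre of its underside, at the wheels' lowest line; z up; rolls along its y. Steel frame 46 mm wide (x), 76 long (y), z 12 to 52; the wheels stick out to y = +-52. Wooden bar handle on top, flat sides, 28 mm wide (x), 70 long (y), z 52 to 98 mm: pinch it across x. About 0.46 kg; does not roll away by itself.
- rail: Clamped chair rail, fixed: wooden bar 70 mm wide (x), 300 long (y), 60 high, a steel jaw 18 mm thick, 45 high at each end. Origin: centre of its underside, on the bench; z up. A darker trim strip 23 mm wide lies in a groove along the middle of its top (x = 0, y from -120 to +120 mm), three sections end to end. The spare rail beyond has an empty groove.
- trim1 (a joint): First trim section, 79 x 23 mm, centred at y = -80 mm in the rail's frame. Value in m = how far it is pressed down: 0 = its flat top is 69 mm above the rail's underside, 0.006 = fully home, top at 63 mm (3 mm above the wood). Starts between 0 and 0.0015. A tight fit: about 8 N moves it, and it stays where pressed; the roller's weight alone does not move it.
- trim2 (a joint): Second trim section, 79 x 23 mm, centred at y = 0 mm in the rail's frame. Value in m = how far it is pressed down: 0 = its flat top is 69 mm above the rail's underside, 0.006 = fully home, top at 63 mm (3 mm above the wood). Starts between 0 and 0.0015. A tight fit: about 8 N moves it, and it stays where pressed; the roller's weight alone does not move it.
- trim3 (a joint): Third trim section, 79 x 23 mm, centred at y = 80 mm in the rail's frame. Value in m = how far it is pressed down: 0 = its flat top is 69 mm above the rail's underside, 0.006 = fully home, top at 63 mm (3 mm above the wood). Starts between 0 and 0.0015. A tight fit: about 8 N moves it, and it stays where pressed; the roller's weight alone does not move it.
- wheel_a (a joint): Turn of the roller's wheel at y = +32 mm, rad, about 0 at the start, either sign; rolling the tool 20 mm along turns it 1 rad. Only shows that the roller rolls.
- sander: Bystander: cork sanding block 60 x 104 x 30 mm, without wheels, with the same kind of wooden bar handle on top (28 x 84 mm, up to 76 mm high). Origin: underside centre.
- glue: Bystander: off-white glue bottle with an orange cap, 56 mm diameter, 150 mm high, standing on the bench. Origin: underside centre.
Not all that is in view belongs to the job. Leave any red look-alike of the roller alone.

How it is judged:
By the outcome, as a careful person would: the job done as asked, in the order asked, and still so for the second after the job is handed in, with the robot touching nothing.
It also fails if it takes over 51 s, if anything falls off the work surface, if the arm or the gripper's body presses on something with over 40 N, if the wrist force passes 120 N, or if a joint passes its speed limit or range.

## Working session

There is one attempt and no reset: what is moved stays moved. The work goes in short steps, Python scripts to look and compute and a tool call to move; the robot and the scene stay as the last step left them, time stands still between calls to the robot, and variables do not carry over. Pictures are saved under pics/ and viewed, and the job is handed in when it is done.

Besides the shell and the picture viewer there is one more tool, called after "Emit:" as name([rows], argument=value, ...), one row to a line, values as JSON. servo_tool: Moves the arm, as the interface text tells. Its arguments: {"type":"object","properties":{"motion":{"type":"array","items":{"type":"array","items":{"type":"array","items":{"type":"number"}}}},"gripper":{"type":"number"},"newtons":{"type":"number"}},"required":["motion"]}

```bash
mkdir -p pics; cat > h.py <<'E'
import numpy as np, cv2
from workcell import bot
def save(p,name,crop=None,s=1):
    im=cv2.cvtColor(p["color"],cv2.COLOR_RGB2BGR)
    if crop: x,y,w,h=crop; im=im[y:y+h,x:x+w]
    if s!=1: im=cv2.resize(im,None,fx=s,fy=s,interpolation=cv2.INTER_CUBIC)
    cv2.imwrite("pics/"+name+".png",im)
def K(p): return np.array([[p["fx"],0,p["cx"]],[0,p["fy"],p["cy"]],[0,0,1]])
def toz(p,u,v,z):
    R=np.array(p["R"]);t=np.array(p["t"])
    d=R.T@np.array([(u-p["cx"])/p["fx"],(v-p["cy"])/p["fy"],1]); c=-R.T@t
    return c+d*(z-c[2])/d[2]
def proj(p,X):
    c=np.array(p["R"])@np.array(X).T+np.array(p["t"])[:,None] if np.ndim(X)>1 else np.array(p["R"])@X+np.array(p["t"])
    return np.array([p["fx"]*c[0]/c[2]+p["cx"],p["fy"]*c[1]/c[2]+p["cy"]]).T
def tri(p1,uv1,p2,uv2):
    A=[]
    for p,(u,v) in((p1,uv1),(p2,uv2)):
        P=K(p)@np.hstack([p["R"],np.array(p["t"])[:,None]])
        A+= [u*P[2]-P[0],v*P[2]-P[1]]
    X=np.linalg.svd(np.array(A))[2][-1]; return X[:3]/X[3]
E
python3 - <<'E'
from h import *
import pickle
ps={n:bot.camera(n) for n in("scene","side","wrist")}
pickle.dump(ps,open("ps0.pkl","wb"))
for n,p in ps.items():
    save(p,n+"0")
    for l in ("roller","rail","sander","glue"):
        print(n,l,[(np.round(d["rect"]).tolist(),round(d["confidence"],2)) for d in bot.look_for(p,l)])
print(bot.get_obs())
E
```

```text
scene roller [([270.0, 201.0, 43.0, 50.0], 0.92), ([273.0, 158.0, 37.0, 50.0], 0.7)]
scene rail [([305.0, 193.0, 130.0, 106.0], 0.97)]
scene sander [([364.0, 148.0, 42.0, 39.0], 0.63)]
scene glue [([222.0, 247.0, 33.0, 63.0], 0.57)]
side roller [([372.0, 199.0, 30.0, 54.0], 0.84), ([390.0, 154.0, 31.0, 48.0], 0.73), ([331.0, 170.0, 25.0, 45.0], 0.67), ([263.0, 118.0, 40.0, 46.0], 0.56)]
side rail [([235.0, 169.0, 71.0, 130.0], 0.97)]
side sander [([304.0, 283.0, 34.0, 62.0], 0.88)]
side glue [([322.0, 110.0, 21.0, 52.0], 0.78), ([336.0, 206.0, 14.0, 14.0], 0.26)]
wrist roller [([47.0, 3.0, 60.0, 10.0], 0.86), ([101.0, 5.0, 102.0, 52.0], 0.58)]
wrist rail []
wrist sander []
wrist glue []
{'time': 0.75, 'q': array([-6.80654355e+01,  4.97761576e+00,  1.00780548e+01,  9.51008829e+01,
        4.63793704e-04,  9.00015300e+01]), 'qd': array([ 0.00054817,  0.0647087 , -0.00323322,  0.01877582,  0.02729626,
       -0.05781308]), 'joint_efforts': array([-2.04475546e-03, -5.20008910e+01,  4.64813018e+01,  1.27601084e-03,
       -3.15941761e-04, -1.09767331e-06]), 'ee_pos': array([ 0.20544706, -0.51017029,  0.25029504]), 'tcp_rot': array([-1.79999556e+02, -4.63781849e-04,  2.19330345e+01]), 'wrist_force': array([0.34421162, 0.26452877, 0.01950553]), 'torque': array([ 0.04086749, -0.00508172, -0.00073696]), 'opening': 0.08562798941397108}
```

View pics/scene0.png

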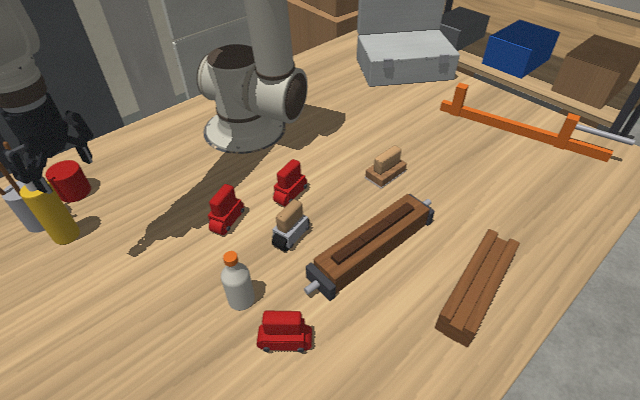

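View pics/side0.png

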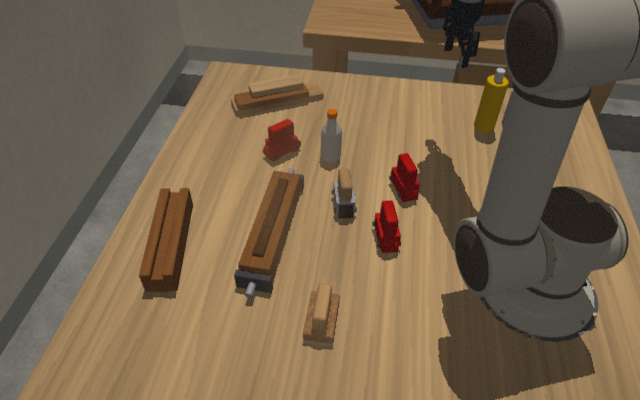

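View pics/wrist0.png

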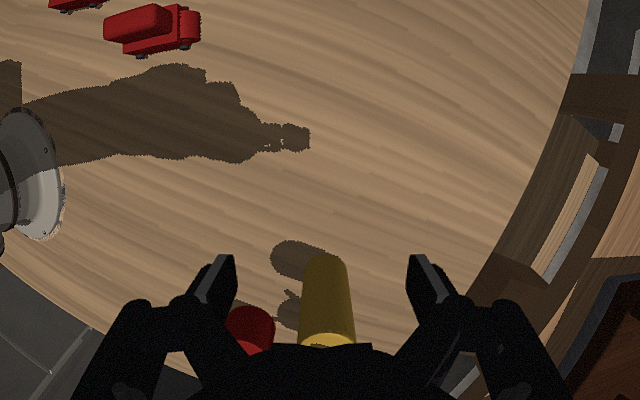

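```bash
python3 - <<'E'
import pickle
from h import *
ps=pickle.load(open("ps0.pkl","rb"))
save(ps["scene"],"sc_crop",(255,185,190,120),4)
save(ps["side"],"si_crop",(225,160,140,140),4)
for n,p in ps.items():
    print(n,p["fx"],p["cx"],p["cy"],(-np.array(p["R"]).T@p["t"]).round(3))
    
p=ps["scene"]
print(toz(p,290,240,0),toz(ps["side"],345,212,0))
E
```

```text
scene 411.745425358159 320.0441597514717 197.57411137706745 [ 0.954 -0.552  0.759]
side 505.7329142274425 319.7028032684357 206.92730779269917 [0.378 0.701 0.914]
wrist 309.70691628693146 321.14113006915306 198.50568498136542 [ 0.279 -0.48   0.373]
[ 0.44846853 -0.18881674  0.        ] [ 0.43450918 -0.1610285   0.        ]
```

View pics/sc_crop.png

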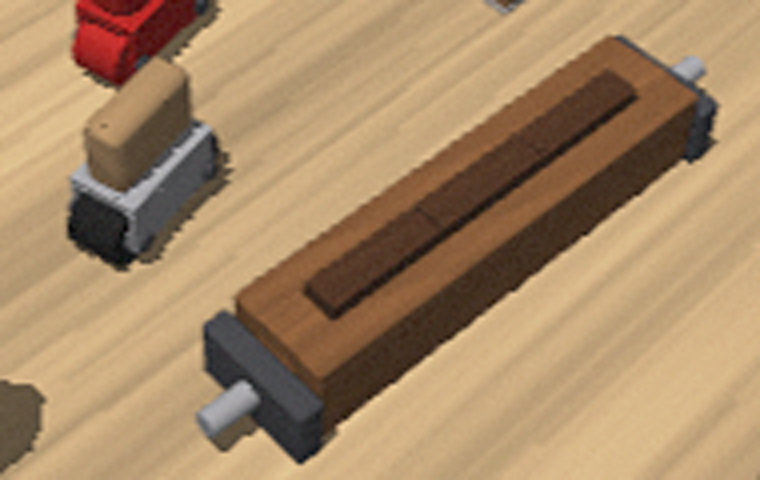

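View pics/si_crop.png

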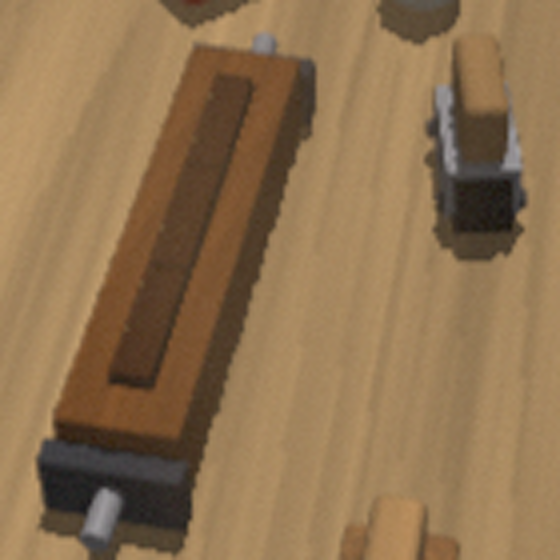

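```bash
cat > fit.py <<'E'
import pickle
from h import *
from scipy.optimize import least_squares
ps=pickle.load(open("ps0.pkl","rb"))
def W(q,P):
    c,s=np.cos(q[2]),np.sin(q[2]); P=np.array(P,float)
    return np.c_[q[0]+c*P[:,0]-s*P[:,1],q[1]+s*P[:,0]+c*P[:,1],P[:,2]]
def fit(q0,obs):
    def f(q):
        r=[]
        for n,off,l in obs:
            P=[a[0] for a in l]; uv=np.array([a[1] for a in l])/4+off
            r.append((proj(ps[n],W(q,P))-uv).ravel())
        return np.concatenate(r)
    s=least_squares(f,q0,loss="soft_l1"); return s.x,f(s.x).reshape(-1,2)
so=np.array([255,185.]);io=np.array([225,160.])
# -y end = near in scene (near glue)
wt=lambda x,y:(x,y,.06)
sc=[((-.035,-.15,.06),(237,303)),((.035,-.15,.06),(322,378)),((-.035,.15,.06),(615,37)),((.035,.15,.06),(698,95))]
si=[((.035,-.15,.06),(195,45)),((-.035,-.15,.06),(303,62)),((.035,.15,.06),(55,420)),((-.035,.15,.06),(183,438))]
if __name__=="__main__":
    q,r=fit([.55,-.15,-.0],[("scene",so,sc),("side",io,si)]); print(q,np.degrees(q[2]));print(r.round(1).tolist())
    for a in(sc,):print([ (toz(ps["scene"],*(np.array(u)/4+so),.06)).round(3).tolist() for _,u in sc])
    print([ (toz(ps["side"],*(np.array(u)/4+io),.06)).round(3).tolist() for _,u in si])
    rs=[((-.023,-.038,.052),(72,177)),((.023,-.038,.052),(130,200)),((.023,.038,.052),(212,125)),
     ((-.014,-.035,.095),(85,135)),((.014,-.035,.095),(124,150)),((.014,.035,.095),(190,72))]
    ri=[((-.023,.038,.052),(520,168)),((.023,.038,.052),(447,170)),((.023,-.038,.052),(437,86)),
     ((.014,.035,.095),(460,108)),((-.014,.035,.095),(507,108)),((-.014,-.035,.095),(500,42)),((.014,-.035,.095),(456,42))]
    q,r=fit([.44,-.17,0],[("scene",so,rs),("side",io,ri)]); print(q,np.degrees(q[2]));print(r.round(1).tolist())
    pickle.dump(q,open("roller.pkl","wb"))
E
python3 fit.py
```

```text
[ 0.59727576 -0.06545036 -0.02939103] -1.683981993176166
[[-1.8, -2.7], [-0.5, -0.1], [-2.2, -2.3], [0.1, -1.2], [-1.6, -0.5], [-1.3, -1.1], [-1.3, -0.2], [-0.9, 0.3]]
[[0.566, -0.216, 0.06], [0.629, -0.216, 0.06], [0.575, 0.083, 0.06], [0.639, 0.08, 0.06]]
[[0.623, -0.215, 0.06], [0.554, -0.211, 0.06], [0.634, 0.083, 0.06], [0.565, 0.084, 0.06]]
[ 0.44251471 -0.18001914  0.23208159] 13.297295879348791
[[-1.3, -0.9], [0.5, 2.1], [-0.3, -0.2], [-2.2, -2.4], [-1.8, -0.8], [0.6, -0.7], [0.0, 0.0], [-0.9, 0.5], [-1.6, -0.3], [0.2, 2.0], [0.4, 1.4], [-1.5, -2.2], [-2.0, -1.6]]
```

```bash
cat > plan.py <<'E'
import sys
from h import *
from scipy.spatial.transform import Rotation as Rr
def plan(target,yaw,dmax=45,ta=0.145):
    o=bot.get_obs(); p=np.array(o["ee_pos"]); R=Rr.from_euler("xyz",o["tcp_rot"],degrees=True)
    T=Rr.from_euler("xyz",[180,0,yaw],degrees=True)
    rv=(R.inv()*T).as_rotvec(); target=np.array(target)
    n=int(max(np.ceil(np.linalg.norm(target-p)*1000/dmax),np.ceil(np.linalg.norm(rv)/ta),1))
    print("time",round(o["time"],2),"pose",p.round(4),o["tcp_rot"].round(2),"F",o["wrist_force"].round(1),"n",n)
    rows=[]
    for i in range(n):
        s=R.inv().apply((target-p)*1000/(n-i)); s=np.round(s); 
        rv=(R.inv()*T).as_rotvec()/(n-i); rv=np.round(rv,3)
        p=p+R.apply(s)/1000; R=R*Rr.from_rotvec(rv); rows.append([*s.astype(int).tolist(),*rv.tolist()])
    for i in range(0,n,5): print([[ [float(f"{v:g}") for v in r] for r in rows[i:i+5]]])
    print("end",p.round(4),R.as_euler("xyz",degrees=True).round(2))
if __name__=="__main__":
    a=list(map(float,sys.argv[1:])); plan(a[:3],a[3],*(a[4:]))
E
python3 - <<'E'
from h import *
import pickle
ps=pickle.load(open("ps0.pkl","rb"))
for n,uv in (("glue",((238,308),(331,161))),("red near",((226,230),(405,197))),("red2",((290,202),(388,248))),("sander",((386,182),(321,340)))):
    print(n,toz(ps["scene"],*uv[0],0).round(3),toz(ps["side"],*uv[1],0).round(3))
E
python3 plan.py 0.4425 -0.18 0.25 103.3
```

```text
glue [ 0.513 -0.382  0.   ] [ 0.495 -0.346 -0.   ]
red near [ 0.319 -0.282  0.   ] [ 0.289 -0.238  0.   ]
red2 [ 0.352 -0.108  0.   ] [ 0.322 -0.063  0.   ]
sander [0.471 0.13  0.   ] [0.441 0.196 0.   ]
time 0.75 pose [ 0.2054 -0.5102  0.2503] [-180.     -0.     21.93] F [0.3 0.3 0. ] n 10
[[[34.0, -22.0, 0.0, -0.0, -0.0, -0.142], [37.0, -17.0, 0.0, 0.0, -0.0, -0.142], [39.0, -11.0, 0.0, 0.0, -0.0, -0.142], [40.0, -6.0, 0.0, 0.0, -0.0, -0.142], [41.0, 0.0, 0.0, 0.0, -0.0, -0.142]]]
[[[40.0, 6.0, 0.0, 0.0, -0.0, -0.142], [39.0, 12.0, 0.0, 0.0, -0.0, -0.142], [37.0, 17.0, 0.0, 0.0, -0.0, -0.142], [34.0, 22.0, 0.0, 0.0, -0.0, -0.142], [31.0, 27.0, 0.0, 0.0, -0.0, -0.142]]]
end [ 0.4428 -0.1798  0.2503] [180.    -0.   103.29]
```

Emit:
servo_tool([
  [[34, -22, 0, 0, 0, -0.142], [37, -17, 0, 0, 0, -0.142], [39, -11, 0, 0, 0, -0.142], [40, -6, 0, 0, 0, -0.142], [41, 0, 0, 0, 0, -0.142]],
], gripper=70, newtons=80)

```text
time: 1.25
ee_pos: [0.3238, -0.3433, 0.2504]
tcp_rot: [180.0, 0.0, 62.9]
wrist_force: [-0.4, -0.5, 0.0]
opening: 0.0698
```

Emit:
servo_tool([
  [[40, 6, 0, 0, 0, -0.142], [39, 12, 0, 0, 0, -0.142], [37, 17, 0, 0, 0, -0.142], [34, 22, 0, 0, 0, -0.142], [31, 27, 0, 0, 0, -0.142]],
])

```text
time: 1.75
ee_pos: [0.4435, -0.1784, 0.2505]
tcp_rot: [180.0, 0.0, 103.6]
wrist_force: [1.3, -0.8, 0.5]
opening: 0.0698
```

Emit:
servo_tool([
  [[0, 0, 0, 0, 0, 0], [0, 0, 0, 0, 0, 0]],
])

```text
time: 1.95
ee_pos: [0.4431, -0.1791, 0.2502]
tcp_rot: [-180.0, 0.0, 103.4]
wrist_force: [-0.7, -1.1, -0.4]
opening: 0.0699
```

```bash
python3 - <<'E'
from h import *
import pickle
p=bot.camera("wrist"); pickle.dump(p,open("w1.pkl","wb")); save(p,"wrist1")
o=bot.get_obs();print(o["time"],o["ee_pos"],o["tcp_rot"])
print((-np.array(p["R"]).T@p["t"]).round(4)); print(np.array(p["R"]).round(3))
E
```

```text
2.0 [ 0.4426949  -0.17986466  0.25030625] [-1.79988055e+02  7.18341024e-03  1.03267556e+02]
[ 0.4249 -0.1011  0.3737]
[[ 0.973  0.231 -0.001]
 [ 0.22  -0.925  0.31 ]
 [ 0.071 -0.302 -0.951]]
```

View pics/wrist1.png

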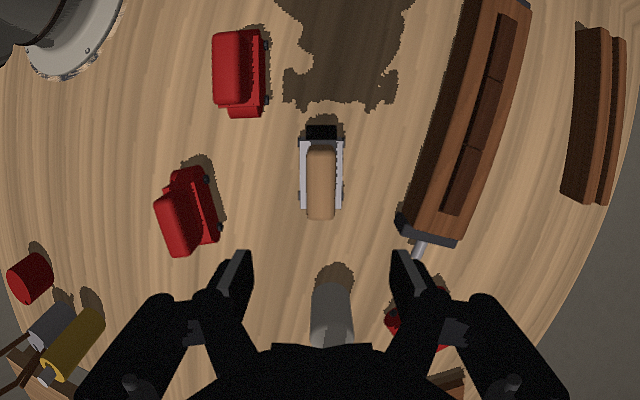

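```bash
python3 - <<'E'
from h import *
import pickle
p=pickle.load(open("w1.pkl","rb"))
save(p,"w1r",(280,110,90,120),5); save(p,"w1t",(390,0,150,250),3)
E
```

```text
(no output)
```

View pics/w1r.png

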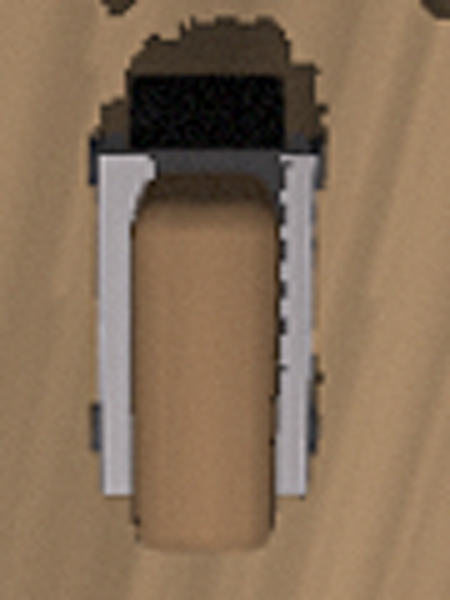

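View pics/w1t.png

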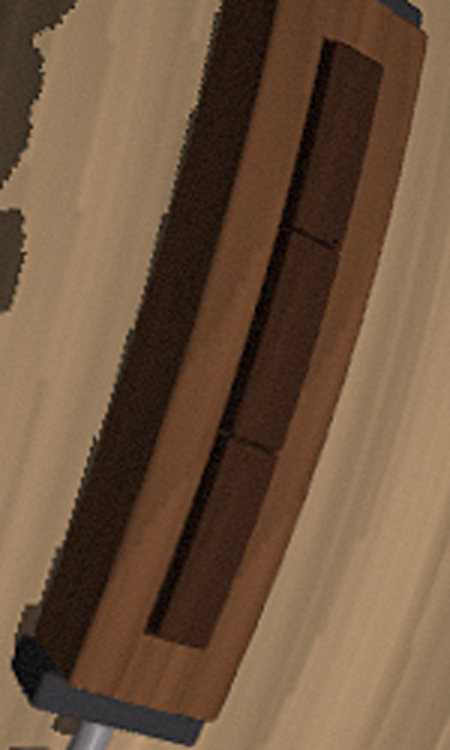

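```bash
cat > fish.py <<'E'
from h import *
from scipy.optimize import least_squares
def W(q,P):
    c,s=np.cos(q[2]),np.sin(q[2]); P=np.array(P,float)
    return np.c_[q[0]+c*P[:,0]-s*P[:,1],q[1]+s*P[:,0]+c*P[:,1],P[:,2]]
def fproj(p,X):
    c=(np.array(p["R"])@np.array(X).T).T+np.array(p["t"])
    r=np.hypot(c[:,0],c[:,1]); th=np.arctan2(r,c[:,2])
    return np.c_[p["cx"]+p["fx"]*th*c[:,0]/r,p["cy"]+p["fy"]*th*c[:,1]/r]
def ffit(p,q0,pts,off,s):
    P=[a[0] for a in pts]; uv=(np.array([a[1] for a in pts])+.5)/s-.5+np.array(off)
    f=lambda q:(fproj(p,W(q,P))-uv).ravel()
    r=least_squares(f,q0,loss="soft_l1"); return r.x,f(r.x).reshape(-1,2)
E
python3 - <<'E'
from fish import *
import pickle
p=pickle.load(open("w1.pkl","rb"))
R=[((-.023,.038,.052),(100,152)),((.023,.038,.052),(313,152)),((-.023,-.038,.052),(104,495)),((.023,-.038,.052),(306,495)),((-.014,-.035,.096),(136,550)),((.014,-.035,.096),(270,550))]
q,r=ffit(p,[.44,-.18,.23],R,(280,110),5);print("roller",q.round(4),np.degrees(q[2]).round(2),r.round(1).tolist())
e=.0683
T=[((.0115,.1195,e),(383,67)),((.0115,.04,e),(336,245)),((.0115,-.04,e),(277,452)),((.0115,-.1195,e),(210,648)),
((-.0115,.1195,e),(335,40)),((-.0115,.04,e),(290,230)),((-.0115,-.04,e),(232,433)),((-.0115,-.1195,e),(160,635)),
((.035,.15,.06),(427,35)),((.035,-.15,.06),(215,718)),((-.035,-.15,.06),(73,685))]
q,r=ffit(p,[.6,-.065,-.03],T,(390,0),3);print("rail",q.round(4),np.degrees(q[2]).round(2),r.round(1).tolist())
E
```

```text
roller [ 0.4422 -0.1774  0.2289] 13.11 [[-0.9, -0.6], [0.7, -0.4], [-0.7, -0.4], [0.5, -0.3], [-0.8, 1.1], [1.3, 1.2]]
rail [ 0.597  -0.0631 -0.0302] -1.73 [[0.2, -2.0], [1.8, 1.3], [1.4, 0.1], [-0.7, 0.9], [0.0, -2.1], [0.6, -1.9], [-0.5, -0.0], [-0.9, 0.5], [0.5, -2.4], [1.1, 2.2], [-1.7, 0.7]]
```

Emit:
servo_tool([
  [[2, 0, 40, 0, 0, 0], [0, 0, 40, 0, 0, 0], [0, 0, 40, 0, 0, 0], [0, 0, 32, 0, 0, 0], [0, 0, 20, 0, 0, 0]],
])

```text
time: 2.5
ee_pos: [0.4405, -0.1787, 0.0757]
tcp_rot: [-179.9, -0.1, 103.1]
wrist_force: [0.5, -0.3, -0.1]
opening: 0.0697
```

Emit:
servo_tool([
  [[0, 0, 0, 0, 0, 0], [0, 0, 0, 0, 0, 0], [0, 0, 0, 0, 0, 0], [0, 0, 0, 0, 0, 0], [0, 0, 0, 0, 0, 0]],
], gripper=20, newtons=90)

```text
time: 3.0
ee_pos: [0.4431, -0.1786, 0.0802]
tcp_rot: [179.9, 0.1, 103.3]
wrist_force: [-2.0, -0.9, 7.2]
opening: 0.027
```

Emit:
servo_tool([
  [[0, 0, 0, 0, 0, 0], [0, 0, 0, 0, 0, 0], [0, 0, 0, 0, 0, 0]],
])

```text
time: 3.3
ee_pos: [0.4431, -0.1785, 0.0802]
tcp_rot: [179.9, 0.1, 103.3]
wrist_force: [-2.1, -0.7, 6.4]
opening: 0.0273
```

```bash
python3 - <<'E'
from h import *
p=bot.camera("wrist"); save(p,"wrist2")
o=bot.get_obs();print(o["time"],o["ee_pos"],o["tcp_rot"],o["wrist_force"],o["opening"])
E
```

```text
3.35 [ 0.44306767 -0.17851497  0.08015214] [1.79888851e+02 1.25342876e-01 1.03276389e+02] [-2.32691751 -1.21081387  7.44677456] 0.02677877208368917
```

View pics/wrist2.png

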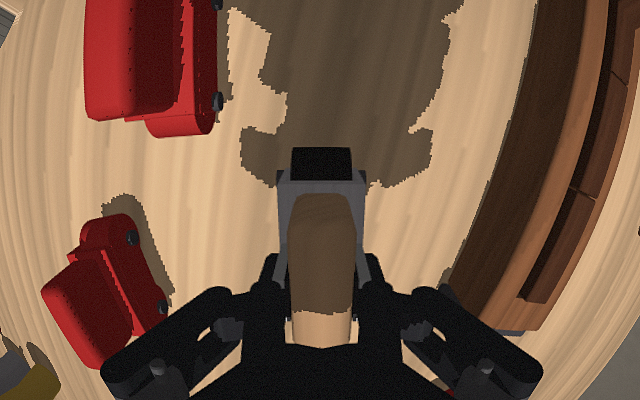

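Emit:
servo_tool([
  [[0, 0, -25, 0, 0, 0], [0, 0, -35, 0, 0, 0], [0, 0, -35, 0, 0, 0], [0, 0, 0, 0, 0, 0]],
])

```text
time: 3.75
ee_pos: [0.444, -0.1786, 0.1783]
tcp_rot: [179.7, 0.2, 103.3]
wrist_force: [0.6, -0.2, -3.5]
opening: 0.0271
```

```bash
python3 plan.py 0.5946 -0.144 0.172 88.3 30 0.1
```

```text
time 3.75 pose [ 0.444  -0.1786  0.1783] [179.66   0.24 103.29] F [ 0.6 -0.2 -3.5] n 6
[[[0.0, 26.0, 1.0, 0.001, 0.001, 0.044], [1.0, 26.0, 1.0, 0.001, 0.0, 0.044], [2.0, 26.0, 1.0, 0.001, 0.001, 0.043], [3.0, 25.0, 1.0, 0.001, 0.0, 0.044], [4.0, 25.0, 1.0, 0.001, 0.001, 0.043]]]
[[[6.0, 25.0, 2.0, 0.001, 0.0, 0.044]]]
end [ 0.5944 -0.1438  0.1719] [1.7998e+02 2.0000e-02 8.8280e+01]
```

Emit:
servo_tool([
  [[0, 26, 1, 0, 0, 0.044], [1, 26, 1, 0, 0, 0.044], [2, 26, 1, 0, 0, 0.044], [3, 25, 1, 0, 0, 0.044], [4, 25, 1, 0, 0, 0.043]],
])

```text
time: 4.25
ee_pos: [0.5684, -0.1491, 0.167]
tcp_rot: [-179.9, -0.0, 90.6]
wrist_force: [-0.2, 0.0, -3.7]
opening: 0.0273
```

Emit:
servo_tool([
  [[6, 25, 2, 0, 0, 0.043], [0, 0, 0, 0, 0, 0], [0, 0, 0, 0, 0, 0]],
])

```text
time: 4.55
ee_pos: [0.5923, -0.1429, 0.1648]
tcp_rot: [-179.9, -0.0, 88.3]
wrist_force: [-0.3, -0.2, -4.2]
opening: 0.0272
```

```bash
python3 - <<'E'
from h import *
import pickle
o=bot.get_obs();print(o["time"],o["ee_pos"],o["tcp_rot"],o["wrist_force"],o["opening"])
ps={n:bot.camera(n) for n in("scene","side","wrist")}
pickle.dump(ps,open("ps3.pkl","wb"))
save(ps["scene"],"sc3",(255,130,200,180),4);save(ps["side"],"si3",(200,130,150,150),4);save(ps["wrist"],"w3")
E
```

```text
4.55 [ 0.59232742 -0.14289015  0.16476068] [-1.79858545e+02 -2.44975843e-02  8.83410767e+01] [-0.30394429 -0.21947178 -4.2004988 ] 0.02718291612648243
```

View pics/sc3.png

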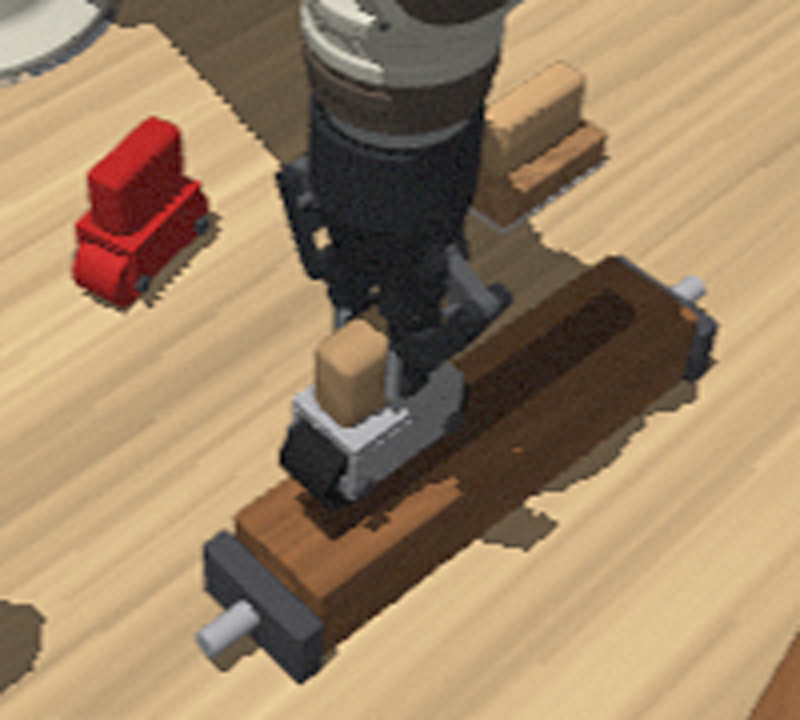

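View pics/si3.png

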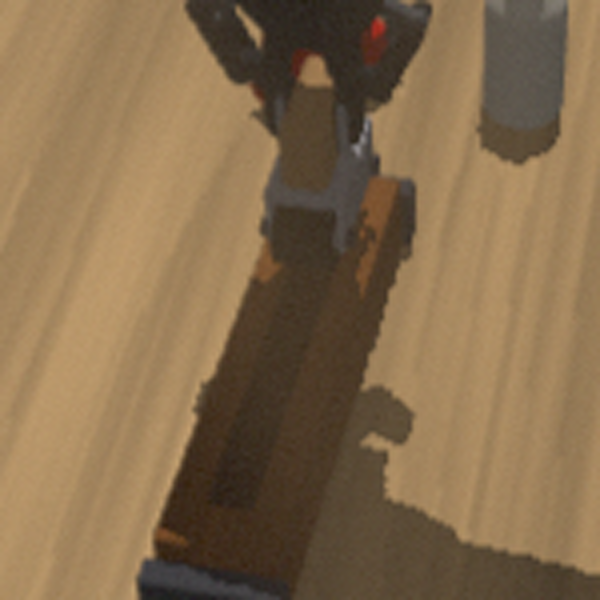

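View pics/w3.png

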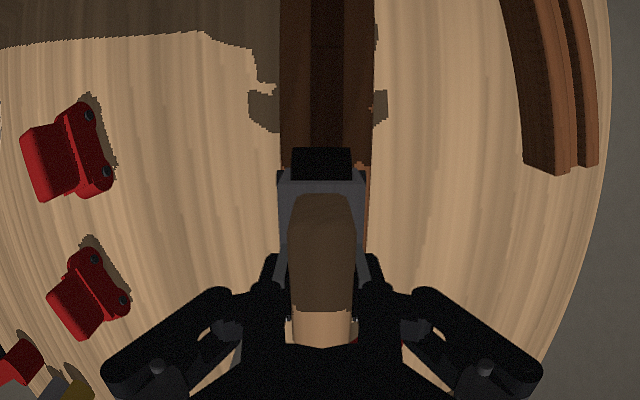

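Emit:
servo_tool([
  [[0, 2.5, 8, 0, 0, 0], [0, 0, 6, 0, 0, 0], [0, 0, 2, 0, 0, 0], [0, 0, 0, 0, 0, 0]],
])

```text
time: 5.1
ee_pos: [0.5947, -0.1433, 0.1496]
tcp_rot: [-179.9, -0.0, 88.3]
wrist_force: [0.0, 1.2, -3.4]
opening: 0.0276
```

Emit:
servo_tool([
  [[0, 0, 1, 0, 0, 0], [0, 0, 1, 0, 0, 0], [0, 0, 0, 0, 0, 0]],
])

```text
time: 5.4
ee_pos: [0.5952, -0.1432, 0.1483]
tcp_rot: [180.0, -0.0, 88.3]
wrist_force: [-0.3, 0.1, -4.5]
opening: 0.027
```

Emit:
servo_tool([
  [[0, 0, 1, 0, 0, 0], [0, 0, 1, 0, 0, 0], [0, 0, 0, 0, 0, 0]],
])

```text
time: 5.7
ee_pos: [0.5953, -0.1433, 0.147]
tcp_rot: [179.9, 0.0, 88.3]
wrist_force: [-2.4, 0.4, 4.2]
opening: 0.0269
```

Emit:
servo_tool([
  [[0, 0, 1, 0, 0, 0], [0, 0, 0, 0, 0, 0]],
])

```text
time: 5.9
ee_pos: [0.5953, -0.1436, 0.1462]
tcp_rot: [179.9, 0.1, 88.3]
wrist_force: [-3.5, -1.7, 6.9]
opening: 0.0274
```

Emit:
servo_tool([
  [[10, 0, 1, 0, 0, 0], [15, 0, 0, 0, 0, 0], [15, 0, 0, 0, 0, 0], [15, 0, 0, 0, 0, 0], [15, 0, 0, 0, 0, 0]],
])

```text
time: 6.4
ee_pos: [0.5976, -0.0732, 0.1457]
tcp_rot: [179.9, 0.1, 88.3]
wrist_force: [-2.2, -0.8, 7.9]
opening: 0.0269
```

Emit:
servo_tool([
  [[15, 0, 0, 0, 0, 0], [15, 0, 0, 0, 0, 0], [15, 0, 0, 0, 0, 0], [15, 0, 0, 0, 0, 0], [15, 0, 0, 0, 0, 0]],
])

```text
time: 6.9
ee_pos: [0.6001, 0.002, 0.1455]
tcp_rot: [179.9, 0.0, 88.3]
wrist_force: [-0.6, -1.7, 6.6]
opening: 0.0268
```

Emit:
servo_tool([
  [[10, 0, 0, 0, 0, 0], [5, 0, 0, 0, 0, 0], [0, 0, 1, 0, 0, 0], [0, 0, 1, 0, 0, 0], [0, 0, 0, 0, 0, 0]],
])

```text
time: 7.4
ee_pos: [0.6005, 0.0164, 0.1432]
tcp_rot: [179.9, -0.0, 88.3]
wrist_force: [0.5, 1.5, 9.4]
opening: 0.0272
```

Emit:
servo_tool([
  [[-10, 0, 1, 0, 0, 0], [-15, 0, 0, 0, 0, 0], [-15, 0, 0, 0, 0, 0], [-15, 0, 0, 0, 0, 0], [-15, 0, 0, 0, 0, 0]],
])

```text
time: 7.9
ee_pos: [0.5983, -0.0542, 0.143]
tcp_rot: [179.8, -0.0, 88.3]
wrist_force: [-1.2, 2.5, 16.7]
opening: 0.0268
```

Emit:
servo_tool([
  [[-15, 0, 0, 0, 0, 0], [-15, 0, 0, 0, 0, 0], [-15, 0, 0, 0, 0, 0], [-15, 0, 0, 0, 0, 0], [-15, 0, 0, 0, 0, 0]],
])

```text
time: 8.4
ee_pos: [0.5959, -0.1293, 0.143]
tcp_rot: [179.9, 0.0, 88.3]
wrist_force: [-0.6, 1.7, 12.7]
opening: 0.0271
```

Emit:
servo_tool([
  [[-15, 0, 0, 0, 0, 0], [0, 0, 1, 0, 0, 0], [0, 0, 1, 0, 0, 0], [0, 0, 0, 0, 0, 0]],
])

```text
time: 8.8
ee_pos: [0.5955, -0.1448, 0.143]
tcp_rot: [179.8, 0.1, 88.2]
wrist_force: [-6.1, -1.3, 26.2]
opening: 0.0271
```

Emit:
servo_tool([
  [[-5, 0, 1, 0, 0, 0], [10, 0, 0, 0, 0, 0], [15, 0, 0, 0, 0, 0], [15, 0, 0, 0, 0, 0], [15, 0, 0, 0, 0, 0]],
])

```text
time: 9.3
ee_pos: [0.5973, -0.0945, 0.143]
tcp_rot: [179.7, 0.1, 88.2]
wrist_force: [-7.0, -3.6, 30.8]
opening: 0.0268
```

Emit:
servo_tool([
  [[15, 0, 0, 0, 0, 0], [15, 0, 0, 0, 0, 0], [0, 0, 0, 0, 0, 0], [15, 0, 0, 0, 0, 0], [15, 0, 0, 0, 0, 0]],
])

```text
time: 9.8
ee_pos: [0.5993, -0.0346, 0.1429]
tcp_rot: [179.7, 0.1, 88.2]
wrist_force: [-6.3, -2.8, 30.8]
opening: 0.0272
```

Emit:
servo_tool([
  [[15, 0, 0, 0, 0, 0], [15, 0, 0, 0, 0, 0], [15, 0, 0, 0, 0, 0], [5, 0, 0, 0, 0, 0], [0, 0, 0, 0, 0, 0]],
])

```text
time: 10.3
ee_pos: [0.6011, 0.017, 0.143]
tcp_rot: [179.6, -0.0, 88.3]
wrist_force: [-5.1, 1.6, 29.2]
opening: 0.0271
```

Emit:
servo_tool([
  [[-10, 0, 1, 0, 0, 0], [-15, 0, 0, 0, 0, 0], [-15, 0, 0, 0, 0, 0], [-15, 0, 0, 0, 0, 0], [-15, 0, 0, 0, 0, 0]],
])

```text
time: 10.8
ee_pos: [0.5989, -0.054, 0.1427]
tcp_rot: [179.6, -0.0, 88.3]
wrist_force: [-7.6, 6.9, 43.2]
opening: 0.0268
```

Emit:
servo_tool([
  [[-15, 0, 0, 0, 0, 0], [-15, 0, 0, 0, 0, 0], [-15, 0, 0, 0, 0, 0], [-15, 0, 0, 0, 0, 0], [-15, 0, 0, 0, 0, 0]],
])

```text
time: 11.3
ee_pos: [0.5966, -0.1294, 0.1427]
tcp_rot: [179.6, 0.0, 88.3]
wrist_force: [-6.2, 3.1, 32.2]
opening: 0.0269
```

Emit:
servo_tool([
  [[-15, 0, 0, 0, 0, 0], [0, 0, 0, 0, 0, 0], [0, 0, -10, 0, 0, 0], [0, 0, -20, 0, 0, 0], [0, 0, -20, 0, 0, 0]],
])

```text
time: 11.8
ee_pos: [0.5942, -0.1436, 0.186]
tcp_rot: [-179.8, -0.0, 88.2]
wrist_force: [0.4, -0.2, -3.6]
opening: 0.0271
```

```bash
python3 plan.py 0.455 -0.18 0.19 88.3 30 0.1
```

```text
time 11.8 pose [ 0.5942 -0.1436  0.186 ] [-1.7979e+02 -5.0000e-02  8.8240e+01] F [ 0.4 -0.2 -3.6] n 5
[[[-8.0, -28.0, -1.0, -0.001, -0.0, -0.0], [-8.0, -27.0, -1.0, -0.001, -0.0, -0.0], [-8.0, -28.0, -1.0, -0.001, -0.0, -0.0], [-8.0, -27.0, 0.0, -0.0, -0.0, -0.0], [-9.0, -28.0, -1.0, -0.001, -0.001, -0.001]]]
end [ 0.455  -0.1804  0.1902] [1.7998e+02 1.0000e-02 8.8300e+01]
```

Emit:
servo_tool([
  [[-8, -28, -1, 0, 0, 0], [-8, -27, -1, 0, 0, 0], [-8, -28, -1, 0, 0, 0], [-8, -27, 0, 0, 0, 0], [-9, -28, -1, 0, 0, 0]],
])

```text
time: 12.3
ee_pos: [0.4542, -0.1803, 0.1897]
tcp_rot: [-179.8, -0.1, 88.3]
wrist_force: [-0.8, 0.4, -4.0]
opening: 0.0271
```

Emit:
servo_tool([
  [[0, 0, 0, 0, 0, 0], [0, 0, 0, 0, 0, 0]],
])

```text
time: 12.5
ee_pos: [0.4553, -0.1805, 0.1905]
tcp_rot: [-179.9, -0.0, 88.2]
wrist_force: [1.5, -0.2, -4.2]
opening: 0.0266
```

```bash
python3 - <<'E'
from h import *
import pickle
o=bot.get_obs();print(o["time"],o["ee_pos"],o["tcp_rot"],o["wrist_force"],o["opening"])
ps={n:bot.camera(n) for n in("scene","side","wrist")}
pickle.dump(ps,open("ps4.pkl","wb"))
save(ps["scene"],"sc4",(255,130,200,180),4);save(ps["side"],"si4",(200,130,190,150),4);save(ps["wrist"],"w4")
E
```

```text
12.5 [ 0.4552684  -0.18047242  0.19052501] [-1.79940737e+02 -2.97035758e-02  8.82068003e+01] [ 1.48132885 -0.23148208 -4.16558531] 0.026641528029728807
```

View pics/sc4.png

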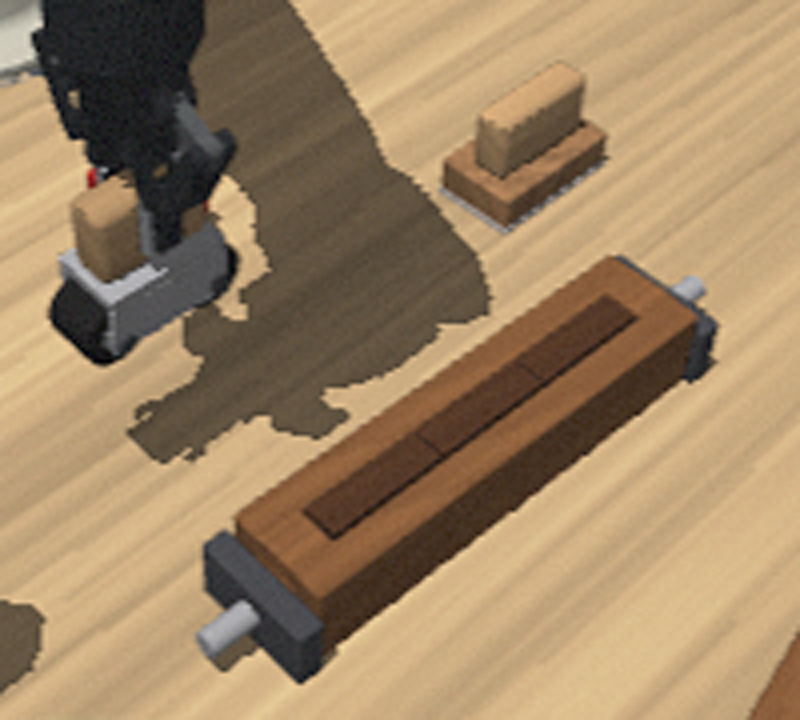

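View pics/si4.png

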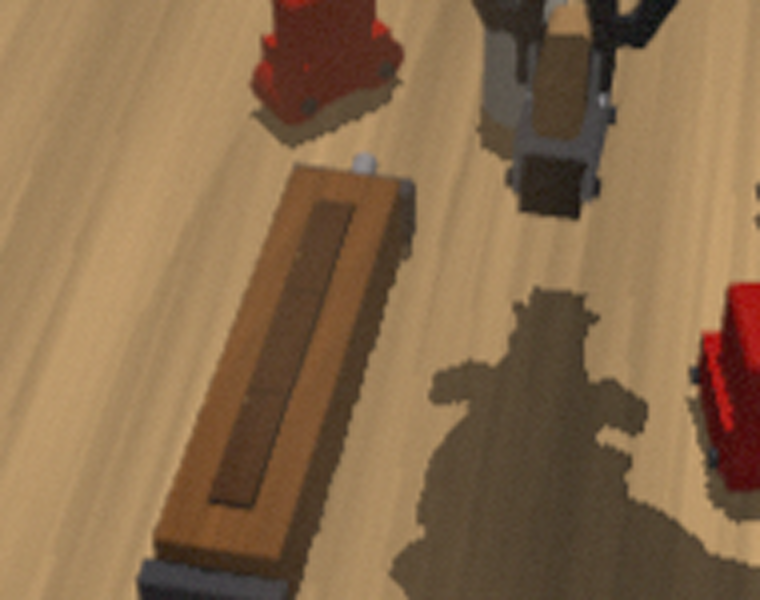

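View pics/w4.png

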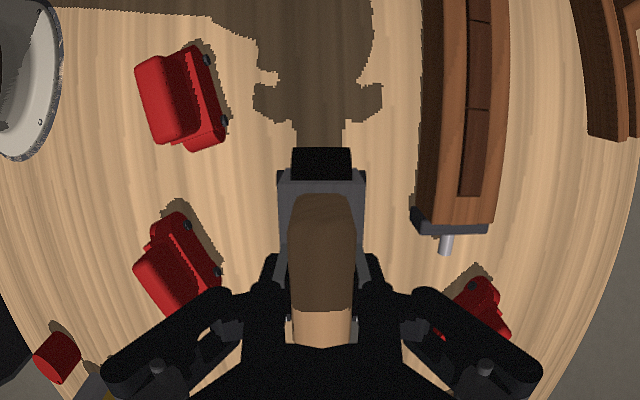

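Emit:
servo_tool([
  [[0, 0, 35, 0, 0, 0], [0, 0, 35, 0, 0, 0], [0, 0, 22, 0, 0, 0], [0, 0, 10, 0, 0, 0], [0, 0, 3, 0, 0, 0]],
])

```text
time: 13.15
ee_pos: [0.4558, -0.1797, 0.0852]
tcp_rot: [-179.9, -0.0, 88.3]
wrist_force: [0.3, -0.2, -2.6]
opening: 0.027
```

Emit:
servo_tool([
  [[0, 0, 2, 0, 0, 0], [0, 0, 2, 0, 0, 0], [0, 0, 0, 0, 0, 0], [0, 0, 0, 0, 0, 0]],
])

```text
time: 13.55
ee_pos: [0.4563, -0.1802, 0.083]
tcp_rot: [179.9, 0.0, 88.3]
wrist_force: [-0.2, 0.3, -3.8]
opening: 0.027
```

Emit:
servo_tool([
  [[0, 0, 1, 0, 0, 0], [0, 0, 1, 0, 0, 0], [0, 0, 0, 0, 0, 0]],
])

```text
time: 13.85
ee_pos: [0.4561, -0.1802, 0.0804]
tcp_rot: [180.0, 0.0, 88.3]
wrist_force: [-0.3, 0.3, -3.7]
opening: 0.0266
```

Emit:
servo_tool([
  [[0, 0, 1, 0, 0, 0], [0, 0, 0, 0, 0, 0]],
])

```text
time: 14.05
ee_pos: [0.4561, -0.1802, 0.0802]
tcp_rot: [180.0, 0.0, 88.3]
wrist_force: [-2.8, 0.3, 3.8]
opening: 0.027
```

Emit:
servo_tool([
  [[0, 0, 0, 0, 0, 0], [0, 0, 0, 0, 0, 0], [0, 0, 0, 0, 0, 0], [0, 0, 0, 0, 0, 0], [0, 0, 0, 0, 0, 0]],
], gripper=70)

```text
time: 14.55
ee_pos: [0.456, -0.1801, 0.0792]
tcp_rot: [180.0, -0.0, 88.3]
wrist_force: [-0.8, -0.8, -0.2]
opening: 0.0699
```

Emit:
servo_tool([
  [[0, 0, -20, 0, 0, 0], [0, 0, -35, 0, 0, 0], [0, 0, -40, 0, 0, 0], [0, 0, -40, 0, 0, 0], [0, 0, -35, 0, 0, 0]],
])

```text
time: 15.05
ee_pos: [0.4559, -0.1801, 0.2514]
tcp_rot: [179.9, 0.0, 88.3]
wrist_force: [2.1, 0.0, 0.7]
opening: 0.0697
```

Emit:
servo_tool([
  [[0, 0, 0, 0, 0, 0], [0, 0, 0, 0, 0, 0]],
])

```text
time: 15.25
ee_pos: [0.4563, -0.1802, 0.2497]
tcp_rot: [179.9, 0.0, 88.3]
wrist_force: [0.1, 0.4, -0.1]
opening: 0.0699
```

```bash
python3 - <<'E'
from h import *
import pickle
o=bot.get_obs();print(o["time"],o["ee_pos"],o["tcp_rot"],o["wrist_force"],o["opening"])
ps={n:bot.camera(n) for n in("scene","side","wrist")}
pickle.dump(ps,open("ps5.pkl","wb"))
save(ps["scene"],"sc5",(215,120,230,200),3);save(ps["side"],"si5",(200,90,220,260),2);save(ps["wrist"],"w5")
a=pickle.load(open("ps0.pkl","rb"))
for n in("scene","side"):
    d=cv2.absdiff(a[n]["color"],ps[n]["color"]).max(2); cv2.imwrite(f"pics/d_{n}.png",d)
E
```

```text
15.25 [ 0.45633522 -0.18022967  0.24972098] [1.79930058e+02 2.46727287e-02 8.82828870e+01] [ 0.11882793  0.420904   -0.08199291] 0.0699012464935363
```

View pics/sc5.png

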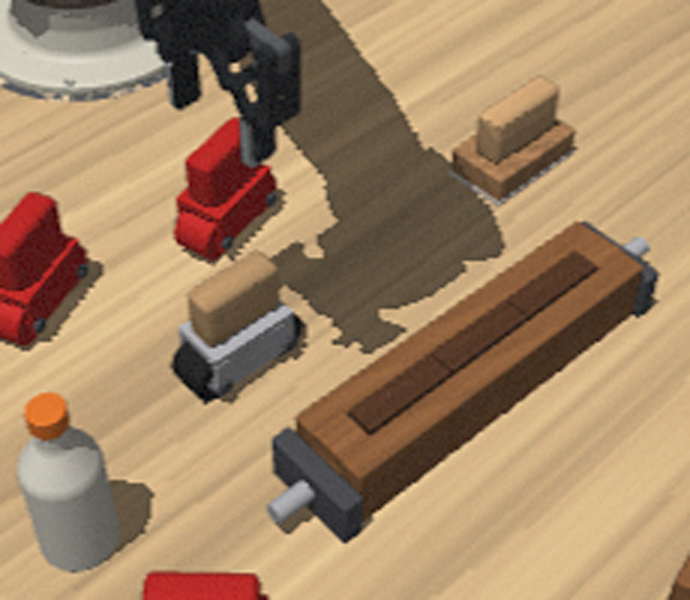

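View pics/si5.png

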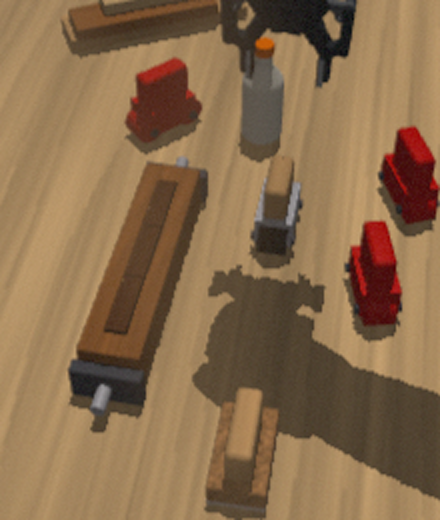

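View pics/w5.png

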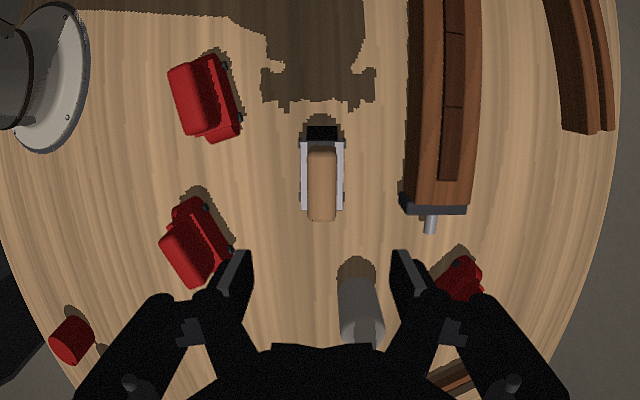

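```bash
python3 - <<'E'
from h import *
import pickle
a=pickle.load(open("ps0.pkl","rb"));b=pickle.load(open("ps5.pkl","rb"))
for n,l,(x,y,w,h) in(("scene","glue",(222,247,33,63)),("scene","sander",(364,148,42,39)),("side","sander",(304,283,34,62)),("side","glue",(322,125,21,37))):
    g=[cv2.cvtColor(k[n]["color"],cv2.COLOR_RGB2GRAY).astype(np.float32)[y:y+h,x:x+w] for k in(a,b)]
    print(n,l,np.round(cv2.phaseCorrelate(*g,cv2.createHanningWindow((w,h),cv2.CV_32F)),2))
bot.job_done()
E
```

```text
Traceback (most recent call last):
ValueError: setting an array element with a sequence. The requested array has an inhomogeneous shape after 1 dimensions. The detected shape was (2,) + inhomogeneous part.
```

```bash
python3 - <<'E'
from h import *
import pickle
a=pickle.load(open("ps0.pkl","rb"));b=pickle.load(open("ps5.pkl","rb"))
for n,l,(x,y,w,h) in(("scene","glue",(222,247,33,63)),("scene","sander",(364,148,42,39)),("side","sander",(304,283,34,62)),("side","glue",(322,125,21,37))):
    g=[cv2.cvtColor(k[n]["color"],cv2.COLOR_RGB2GRAY).astype(np.float32)[y:y+h,x:x+w] for k in(a,b)]
    print(n,l,cv2.phaseCorrelate(*g,cv2.createHanningWindow((w,h),cv2.CV_32F)))
bot.job_done()
E
```

```text
scene glue ((-0.08922456917931143, 0.04911799540890982), 0.9785858910116885)
scene sander ((0.4815101694630748, -0.042093314422118056), 0.9588263607025147)
side sander ((-0.08001498422322229, -0.10010673105179535), 0.897468996544679)
side glue ((-0.2524939700049753, 0.006467839631376648), 1.083935988942782)
the job is handed in; nothing more can be done
```

I took the steel-framed roller by its wooden handle and rolled it along the strip four times, two of those at about 30 to 40 N. I then stood it back on its wheels at about (0.456, -0.180). The job was handed in at about 15.4 s.

**Trim:** On the two firm passes the tool stayed at 0.143 m over all three sections under about 30 N or more. The grip height was 0.080 m at pick-up and again at set-down. That puts the strip top at about 0.063 m, which is fully home. The pictures show the same, with the strip even and low.

**Roller and bystanders:** In the last pictures the roller stands upright. The glue bottle and sanding block moved less than 0.5 pixel. The largest reading was 0.48 pixel, for the sanding block in the scene camera; the side camera gave only 0.1 pixel. I could not measure the trim depth to better than about 1 mm from the images, so that result rests on the force and height readings.

**Disagreement:** The first hand-picked rail corners from the scene and side cameras differed by about 8 mm. The wrist camera agreed with the combined fit to within about 2.5 mm, and I used its values.

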